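Tighten the clamp nut of a fingerboard gluing jig

ROBOT

A 6-joint arm with a two-finger parallel gripper is mounted at the origin on the work surface. World frame = base frame: x ahead of the robot, y to its left, z up, the work surface at z = 0. Lengths are in m, angles in rad, forces in N, time in s.
With the tool pointing down it reaches from about 0.35 to 1 m from the base axis. Payload 7.1 kg.
Tool frame: the origin (TCP) lies at the very end of the fingers, on their centre line; the grasp point (between the pads) lies 19 mm behind it (bot.grip_depth is the distance from the TCP to the grasp point, in m); z points along the fingers, y is the line along which they close (so a half turn about z gives the same grasp; the last joint's range is limited). The gripper opens to 85 mm and grips with 20 to 120 N. Pads are 22 mm wide; open, the fingers measure 114 mm over their backs; the gripper's body (76 mm by 85 mm) begins 54 mm behind the grasp point. The pads swing forward as they close: fully open they stand 13 mm farther back than shut.
Start: joints at [-1.172, 0.423, 1.63, -0, 1.089, -0.019], TCP at [0.254, -0.571, 0.231] pointing down, gripper open.
Joint ranges: [-3, 3], [-0.9, 2.11], [0.09, 2.58], [-1.31, 4.45], [0.11, 2.69], [-2.54, 2.54]. Speed limits (rad/s): [2.39, 2.39, 3.01, 3.14, 3.14, 3.14].

INTERFACE

Orientations are given as a rotation vector (axis times angle).
In Python, from rig import bot gives the robot as it stands. The module is installed in compiled form; this text tells all that it offers. Calls block until the motion is done:
- bot.goto(position, orientation): joint-space move of the TCP to a pose.
- bot.servo_line(position, attitude=None, speed=0.15, max_force=None): straight line of the TCP; attitude=None keeps the orientation; speed is the mean speed in m/s. With max_force (N) it stops when the force on the tool has changed by that much, and returns True; else False.
- bot.movej(angles): joint-space move.
- bot.grip(opening, grasp_force=None): finger opening in m; grasp_force is the grip in N (None keeps the last); returns when the fingers have stopped.
- bot.wait(seconds).
- bot.solve_ik(position, orientation): joint angles nearest the present ones, or None.
- bot.snapshot(name): name is "scene" or "top"; returns a dict with "img" (480x640x3 uint8, red, green, blue), "camera_matrix" (3x3 intrinsics, pixels), "extrinsics" (4x4, takes a point from camera to world coordinates). Camera axes: x right, y down, z forward; pixel columns grow to the right and rows downward; lengths in m; the calibration is good to about 2 mm. A picture is of the moment at which its call begins. There is no depth.
A pose or a line that the arm cannot do raises bot.IKError and nothing moves.
- bot.finish_job(): hands the job in; it is judged then, once.
Readings, each from a call of its own:
- bot.read_t(): time.
- bot.read_joint_positions(): joint angles.
- bot.read_joint_vel(): joint speeds.
- bot.read_effort(): joint torques, N m.
- bot.read_ee_pos(): TCP position.
- bot.read_eef_rot(): TCP orientation.
- bot.read_force(): force on the tool from outside, world axes, zero at the start.
- bot.read_ft_torque(): the same for the moment, N m.
- bot.read_width(): finger opening in m.
- bot.read_grasp_force(): force on a finger pad.
Only numpy, scipy, OpenCV 4.12 (cv2) and the standard library are available. Lean on these libraries where they do the work, as an engineer would, in place of code of your own. Each camera call takes 0.05 s, during which the arm holds its last target. There are 200 camera calls.

TASK

Clamp the guitar fingerboard in its gluing jig: first turn the big hex nut clockwise with your fingers until its white pointer stands at the yellow line on the black dial. Then pick up the wrench, fit its open jaw on the nut and, using the wrench only, turn the nut further clockwise until the pointer stands at the red line. Finally lay the wrench back flat on its wooden rest, across both supports and lengthwise as it was, leaving the nut at the red line and the glue bottle and hand plane undisturbed.

Things in the scene. Friction and masses are not known exactly. Their poses are not given: they have to be found in the camera images.
- jig: Fixed jig: plywood board 190 (x) x 220 x 15 mm, a guitar neck along its y (fingerboard top 42 mm above table). Across it along x lies a green clamp bar 170 x 40 x 18 mm, top 66 to 60 mm above table, sinking 2 mm per rad of nut turn. Origin: centre of the underside. Nut axis at x = -55, y = 0 (robot side); at x = +55 a stud with a round cap, top 77 mm above table at most.
- nut: Dark steel hex nut, captive: 30 mm across flats, 34.6 across corners, 30 high, on a round flange 44 mm across, 4 thick. Origin: on the axis at the hex's underside (flange top), 72 to 66 mm above table. z up; x is the direction of the white pointer (stripe on top, flat and flange), through the middle of a flat; flats face 0, 60, 120.. degrees from x. A stud end stands 8 mm above the hex.
- nut_top (a point): Point on the nut's axis at the top face of the hex, 30 mm above nut; same axes.
- nut_turn (a joint): Nut angle in rad, growing clockwise seen from above (tightening; the bar sinks). At 0 the pointer points along the jig's +y; the yellow line on the black dial (88 mm across) under the flange is at 2.0, the red line at 2.8; end stops at -0.3 and 3.4. Friction torque about 0.25 N m.
- wrench: Loose steel open-ended wrench, 200 mm long, 12 thick, 0.3 kg, flat on its rest. Origin: centre of the jaw (where the nut's axis goes), on the underside. x points out of the jaw; handle 18 mm wide from x = -36 to -165, round end of 24 mm there. Jaw 33 mm between faces parallel to x, bottom at x = -20, prong tips (flared) at +23, head 57 wide. Fits the nut with two flats parallel to x.
- wrench_mid (a point): Point on the handle, at wrench x = -95 mm, mid-thickness (6 mm above the underside): good place to grip, between the supports. Wrench axes.
- rest: Fixed wooden wrench rest: base 190 x 75 x 10 mm with two cork-topped supports across it at x = -50 and +50 mm, each 22 mm (x) by 75 mm (y), tops 38 mm above the table. Origin: centre of the underside, on the table; the wrench lies along its x with its jaw end to +x.
- rest_top (a point): Centre of the rest at the height of the supports' tops, 38 mm above the table; axes of the rest. At the start wrench_mid lies about 6 mm above it.
- tuner_tray: Fixed dark wooden tray 190 (x) x 90 x 35 mm with brass guitar tuners. Bystander. Origin: centre of its underside.
- glue: Loose white glue bottle, 56 mm in diameter and 125 mm high, orange cap. Bystander. Origin: centre of its underside.
- plane: Loose small hand plane, 150 (x) x 48 x 52 mm. Bystander. Origin: centre of its sole.
Mind the look-alikes: they are no part of the job. Of the things shaped like the wrench, the steel one is meant.

How it is judged:
On the way, in this order (a step that is already met when the one before it is completed fails the run):
1. the nut is turned by the fingers to the yellow line (joint 1.8 to 2.2) (value of joint nut_turn between 1.8 and 2.2 rad and contact force between the fingers and nut above 1 N), for 0.1 s.
2. the wrench's jaw is on the nut, held by the fingers, with the pointer still short of the red line (horizontal distance between wrench and nut below 0.012 m and z of wrench in the frame of nut between -0.004 and 0.026 m and contact force between the fingers and wrench above 1 N and value of joint nut_turn below 2.5 rad), for 0.05 s.
3. the nut is turned with the wrench to the red line (joint 2.62 to 2.98) (value of joint nut_turn between 2.62 and 2.98 rad and horizontal distance between wrench and nut below 0.012 m), for 0.2 s.
At the end, for the whole second after the job is handed in: Nut pointer at the red line (joint 2.62 to 2.98); wrench released and at rest, flat across both supports of its rest: its wrench_mid within 30 mm (horizontally) of the rest's centre, tilt under 0.12 rad, along the rest within 0.3 rad, either way round (value of joint nut_turn between 2.62 and 2.98 rad and linear speed of wrench below 0.02 m/s and horizontal distance between wrench_mid and rest_top below 0.03 m and z of wrench_mid in the frame of rest_top between 0.001 and 0.011 m and angle between wrench's own z axis and vertical below 0.12 rad and angle between the x axis of wrench and the x axis of rest_top, either way round below 0.3 rad); the robot touches nothing.
It fails at once if the fingers or arm push the nut beyond the hand-tight position (joint over 2.35) (value of joint nut_turn above 2.35 rad and contact force between any of the fingers, the arm and nut above 1 N).
It fails at once if the wrench turns the nut before it is hand-tight (joint under 1.6) (value of joint nut_turn below 1.6 rad and contact force between wrench and nut above 1 N).
It fails at once if the nut is forced far past the red line (joint over 3.2) (value of joint nut_turn above 3.2 rad).
It fails at once if the glue bottle or the plane is moved by more than 20 mm or tipped (distance of any of glue, plane from where it was at the start of the episode above 0.02 m or angle between any of glue, plane's own z axis and vertical above 0.3 rad).
It also fails if it takes over 72 s, if anything falls off the work surface, if the arm or the gripper's body presses on something with over 40 N, if the wrist force passes 120 N, or if a joint passes its speed limit or range.

## Working session

There is one attempt and no reset: what is moved stays moved. The work goes in short steps, each a Python script; the robot and the scene stay as the last script left them, time stands still between calls to the robot, and variables do not carry over. Pictures are saved under pics/ and viewed, at most 10 in all, crops included, and the job is handed in when it is done.

```bash
mkdir -p pics
python3 - <<'E'
from rig import bot
import cv2,numpy as np
for n in("scene","top"):
    s=bot.snapshot(n); cv2.imwrite(f"pics/{n}0.png",s["img"][:,:,::-1]); np.savez(f"{n}0.npz",**s)
    print(n,s["camera_matrix"].round(1).tolist(),s["extrinsics"].round(4).tolist())
print(bot.read_t(),bot.read_eef_rot(),bot.grip_depth,bot.read_width())
E
```

```text
scene [[434.9, 0.0, 319.9], [0.0, 434.9, 244.7], [0.0, 0.0, 1.0]] [[-0.2259, 0.7097, -0.6672, 1.0904], [0.9741, 0.1575, -0.1623, 0.1301], [-0.01, -0.6866, -0.727, 0.7323], [0.0, 0.0, 0.0, 1.0]]
top [[471.4, 0.0, 319.0], [0.0, 471.4, 245.6], [0.0, 0.0, 1.0]] [[-0.0162, -0.9967, 0.0793, 0.4617], [-0.9991, 0.0193, 0.0383, -0.0242], [-0.0397, -0.0786, -0.9961, 1.0637], [0.0, 0.0, 0.0, 1.0]]
0.1 [-3.07193927e+00 -6.51276804e-01  3.79164015e-04] 0.0187 0.08539135380272612
```

View pics/scene0.png

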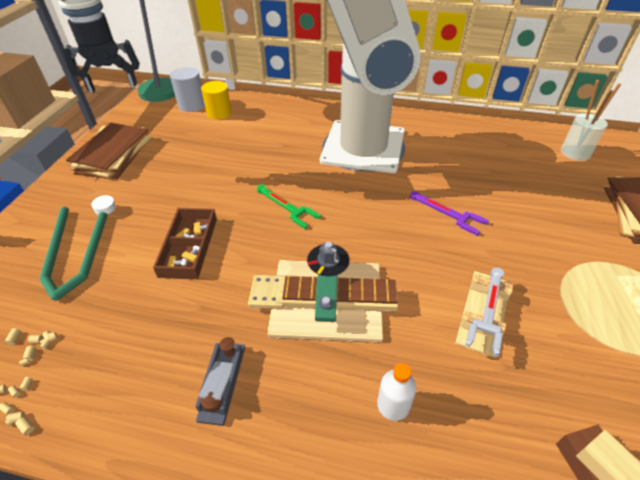

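View pics/top0.png

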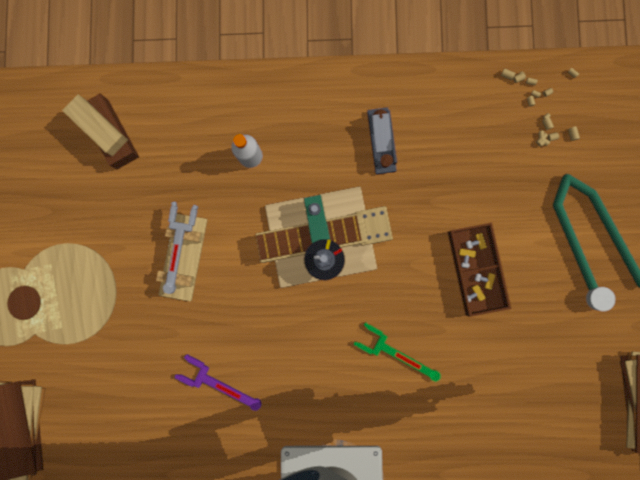

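Wrench candidates: steel on the rest at scene (492,310) / top (178,248), green at scene (290,205) / top (395,350), and purple at scene (450,210) / top (218,382). I choose the steel one. The nut is at scene (328,257) / top (323,260). Next I'll check both in a close crop.

Run:
```python
import cv2,numpy as np
S=cv2.imread("pics/scene0.png");T=cv2.imread("pics/top0.png")
def c(I,x,y,w,h,f): return cv2.resize(I[y:y+h,x:x+w],None,fx=f,fy=f,interpolation=cv2.INTER_CUBIC)
# top: nut (283..363,220..295) x5 =400x300 ; wrench x(138..218) y(200..300)x... 
a=np.vstack([c(T,283,220,80,60,5),c(S,288,230,80,60,5)])
b=np.hstack([c(T,150,195,66,120,3),c(S,452,260,67,120,3)])
b=cv2.copyMakeBorder(b,0,600-b.shape[0],0,400-b.shape[1],cv2.BORDER_CONSTANT)
cv2.imwrite("pics/crop1.png",np.hstack([a,b]))
c2=np.hstack([c(T,150,195,80,120,5),c(S,452,260,80,120,5)]);cv2.imwrite("pics/crop2.png",c2)
```

```text
(no output)
```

View pics/crop1.png

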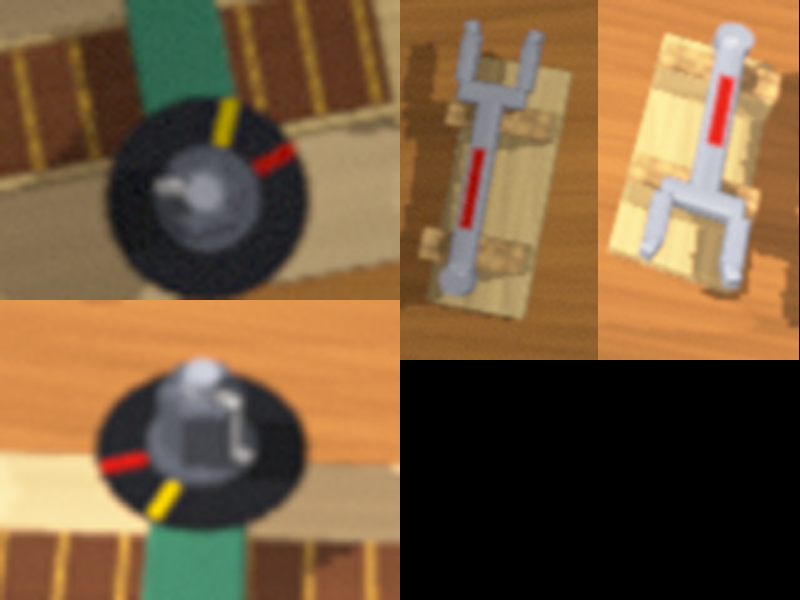

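View pics/crop2.png

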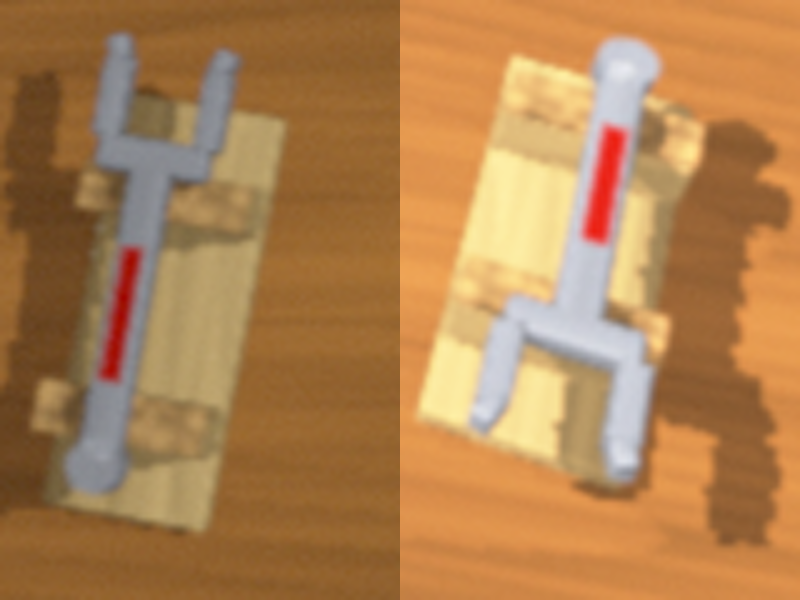

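```bash
cat > h.py <<'E'
import numpy as np,cv2
from scipy.optimize import least_squares
C={n:np.load(f"{n}0.npz") for n in("scene","top")}
def proj(n,P):
    c=C[n];E=np.linalg.inv(c["extrinsics"]);p=np.atleast_2d(P)@E[:3,:3].T+E[:3,3]
    q=p@c["camera_matrix"].T;return q[:,:2]/q[:,2:]
def tri(a,b):
    r=least_squares(lambda P:np.r_[proj("top",P)[0]-a,proj("scene",P)[0]-b],[.5,0,.05]);return r.x.round(4),r.fun.round(1)
def fit(obs,x0):  # obs: list (cam,model xyz,pixel); pose x,y,z,yaw
    M=np.array([o[1] for o in obs])
    def f(v):
        c,s=np.cos(v[3]),np.sin(v[3]);W=M@np.array([[c,s,0],[-s,c,0],[0,0,1]])+v[:3]
        return np.concatenate([proj(o[0],W[i])[0]-o[2] for i,o in enumerate(obs)])
    r=least_squares(f,x0,loss="soft_l1");return r.x.round(4),f(r.x).round(1).reshape(-1,2).tolist()
E
python3 - <<'E'
from h import *
print("stud",tri([324,258.6],[328.4,244]));print("cap",tri([314,209],[326,302]))
T=lambda x,y:np.array([150+x/5,195+y/5]);S=lambda x,y:np.array([452+(x-400)/5,260+y/5])
print("end",tri(T(95,470),S(628,62)))
t0,t1=tri(T(129,248),S(597,243)),tri(T(110,382),S(613,126));print("tape",t0,t1)
W=[("top",(-.165,0,.012),T(95,468)),("scene",(-.165,0,.012),S(628,62)),
("top",(.023,.0225,.012),T(121,37)),("top",(.023,-.0225,.012),T(228,56)),
("scene",(.023,.0225,.012),S(622,470)),("scene",(.023,-.0225,.012),S(482,420))]
print("wrench",fit(W,[.45,.3,.04,0]))
R=[("top",(.095,-.0375,.01),T(286,120)),("top",(-.095,-.0375,.01),T(208,530)),("top",(-.095,.0375,.01),T(45,503)),
("scene",(.095,-.0375,.01),S(417,415)),("scene",(-.095,-.0375,.01),S(512,55))]
print("rest",fit(R,[.45,.3,.0,0]))
# dial: nut axis point and angle from pointer/lines
def ray(n,px,z):
    c=C[n];d=c["extrinsics"][:3,:3]@np.linalg.solve(c["camera_matrix"],[*px,1]);o=c["extrinsics"][:3,3];return (o+d*(z-o[2])/d[2])[:2].round(4)
N=lambda x,y:(283+x/5,220+y/5)
NS=lambda x,y:(288+x/5,230+(y-300)/5)
print("dial ctr",ray("top",N(207,198),.067),ray("scene",NS(202,449),.067))
print("yellow",ray("top",N(229,122),.067),ray("scene",NS(163,500),.067));print("red",ray("top",N(274,159),.067),ray("scene",NS(123,464),.067))
print("ptr",ray("top",N(165,185),.102))
E
```

```text
stud (array([0.5108, 0.0046, 0.1065]), array([-0.9,  0.2, -0.9,  0. ]))
cap (array([0.6197, 0.0248, 0.0651]), array([-0.6,  0.1, -0.5,  0. ]))
end (array([0.4541, 0.3473, 0.0416]), array([-1. ,  0. , -0.9,  0.1]))
tape (array([0.5512, 0.3316, 0.044 ]), array([-0.8,  0. , -0.6,  0.1])) (array([0.4924, 0.3394, 0.0448]), array([-0.8,  0. , -0.7,  0.1]))
wrench (array([ 0.6181,  0.3176,  0.0291, -0.1809]), [[-0.9, -0.3], [-1.0, 0.9], [-0.1, 0.4], [-1.8, -0.3], [-1.9, -1.0], [0.3, 0.1]])
rest (array([ 0.526 ,  0.3291, -0.009 , -0.1811]), [[-1.2, -0.1], [-0.8, 0.1], [-0.2, -0.0], [-0.6, -0.5], [-1.8, 0.7]])
dial ctr [0.5111 0.0031] [0.5171 0.008 ]
yellow [ 0.5432 -0.0068] [ 0.5469 -0.0015]
red [ 0.5272 -0.0256] [ 0.5319 -0.0216]
ptr [0.515  0.0192]
```

Crops confirm the steel wrench with red tape on the rest, and the pointer at about joint 0.4. Triangulated heights come out 4–9 mm low, so the cameras disagree by about 5 mm. I'll calibrate locally with the fingertip at known positions over the nut and the wrench.

Run:
```python
from rig import bot
from h import *
from scipy.spatial.transform import Rotation as Ro
bot.grip(0.0)
R0=Ro.from_matrix(np.diag([1,-1,-1.]))
tiles=[]
for i,(P,a) in enumerate([((.511,.006,.15),-40),((.53,.325,.11),35)]):
    o=(Ro.from_euler('x',a,degrees=True)*R0).as_rotvec()
    bot.goto([P[0],P[1],.3],o); bot.servo_line(P); bot.wait(.3)
    tcp=bot.read_ee_pos(); print(tcp.round(4),bot.read_joint_positions().round(2))
    row=[]
    for n in("top","scene"):
        I=bot.snapshot(n)["img"][:,:,::-1]; q=proj(n,tcp)[0]; x,y=int(q[0])-33,int(q[1])-25
        print(n,q.round(1),"crop origin",x,y)
        row.append(cv2.resize(I[y:y+50,x:x+66],None,fx=6,fy=6,interpolation=cv2.INTER_CUBIC))
    tiles.append(np.hstack(row)); bot.servo_line([P[0],P[1],.3])
cv2.imwrite("pics/cal.png",np.vstack(tiles)); print(bot.read_t())
```

```text
[0.5112 0.0061 0.1505] [ 0.35  0.53  1.89 -0.73  1.12  2.39]
top [321.6 257.5] crop origin 288 232
scene [328.3 228.4] crop origin 295 203
[0.5302 0.3251 0.1105] [0.26 0.58 1.89 0.95 0.75 1.09]
top [167.  252.1] crop origin 133 227
scene [496.7 277.7] crop origin 463 252
10.3417
```

View pics/cal.png

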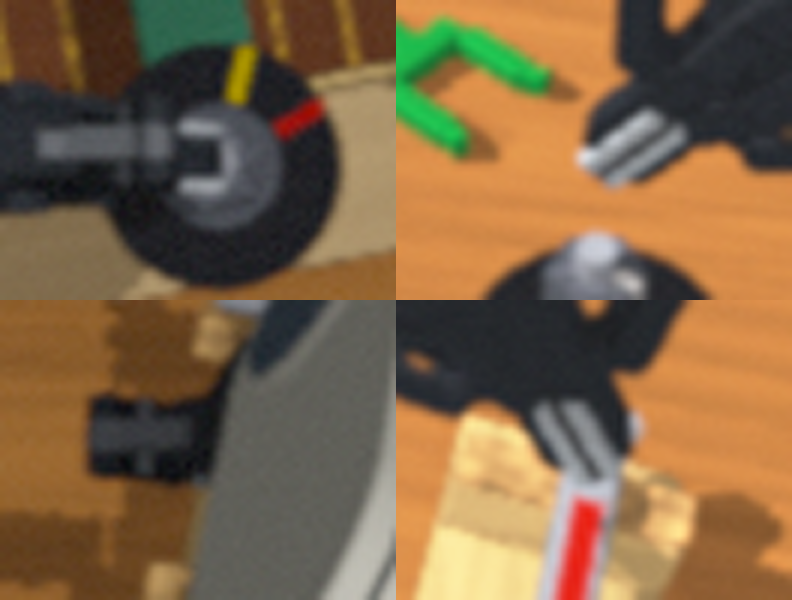

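The top camera agrees with the robot to about 1 px, so I trust it for x and y. Next I go to the nut, probe it with half-open fingers to centre, then grip and turn.

```bash
cat >> h.py <<'E'
from scipy.spatial.transform import Rotation as Ro
def ori(psi,):
    return (Ro.from_euler('z',psi,degrees=True)*Ro.from_matrix(np.diag([1,-1,-1.]))).as_rotvec()
E
python3 - <<'E'
from rig import bot
from h import *
N=np.array([.512,.004])
for psi in(107,-73):
    print(psi,[None if (q:=bot.solve_ik([*N,.078],ori(p))) is None else q.round(2).tolist() for p in(psi,psi-46,psi-94)])
for a in (16,-30,-40):
  for f in (0,180):
    m=N-.095*np.array([np.cos(np.radians(a)),np.sin(np.radians(a))])
    q=bot.solve_ik([*m,.07],ori(a+f)); print("wrench",a+f,None if q is None else q.round(2).tolist())
for f in(0,180): print("rest",bot.solve_ik([.526,.333,.03],ori(-10.4+f)))
print("back",[bot.solve_ik([N[0]-.145*np.cos(.28),N[1]-.145*np.sin(.28),.07],ori(16+f)) for f in(0,180)])
E
```

```text
107 [[-0.02, 0.5, 1.97, -0.0, 0.67, -0.31], [-0.02, 0.5, 1.97, 0.0, 0.67, 0.49], [-0.02, 0.5, 1.97, -0.0, 0.67, 1.33]]
-73 [None, None, [-0.02, 0.5, 1.97, -0.0, 0.67, -1.81]]
wrench 16 [-0.08, 0.43, 2.16, -0.0, 0.55, 1.21]
wrench 196 [-0.08, 0.43, 2.16, -0.0, 0.55, -1.93]
wrench -30 [0.09, 0.44, 2.14, -0.0, 0.56, 2.19]
wrench 150 [0.09, 0.44, 2.14, -0.0, 0.56, -0.96]
wrench -40 [0.12, 0.45, 2.12, -0.0, 0.58, 2.39]
wrench 140 [0.12, 0.45, 2.12, 0.0, 0.58, -0.75]
rest [ 5.45272274e-01  6.92579144e-01  1.72561817e+00 -4.44089210e-16
  7.23395338e-01  2.29758284e+00]
rest [ 5.45272274e-01  6.92579144e-01  1.72561817e+00 -4.44089210e-16
  7.23395338e-01 -8.44009810e-01]
back [array([-1.28288096e-01,  3.84925634e-01,  2.26033828e+00, -8.88178420e-16,
        4.96328737e-01,  1.16325555e+00]), array([-1.28288096e-01,  3.84925634e-01,  2.26033828e+00, -4.44089210e-16,
        4.96328737e-01, -1.97833710e+00])]
```

```bash
cat >> h.py <<'E'
def probe(bot,C0,psi,z,d=.014):
    "centre the nut between the open fingers along the closing axis"
    u=np.array([np.cos(np.radians(psi-90)),np.sin(np.radians(psi-90))]);h=[]
    for s in(1,-1):
        r=bot.servo_line([*(C0+s*d*u),z],speed=.02,max_force=4); p=bot.read_ee_pos()[:2]
        h.append((p-C0)@u); print("probe",r,h[-1].round(4)); bot.servo_line([*(C0+.3*h[-1]*u),z],speed=.04)
    return C0+u*np.mean(h)
E
python3 - <<'E'
from rig import bot
from h import *
N=np.array([.512,.004]);psi=107;z=.078
bot.goto([*N,.2],ori(psi)); bot.grip(.052)
print(bot.read_t(),bot.servo_line([*N,z],speed=.1,max_force=10),bot.read_ee_pos().round(4),bot.read_force().round(1))
c=probe(bot,N,psi,z); print(c.round(4)); bot.servo_line([*c,z],speed=.04)
bot.grip(.0,60); print(bot.read_width(),bot.read_grasp_force(),bot.read_force().round(1),bot.read_ft_torque().round(2),bot.read_t())
np.save("c1.npy",c)
E
```

```text
12.4417 False [0.5125 0.004  0.0785] [-0.  -0.4 -0.2]
probe True 0.0121
probe True -0.0092
[0.5134 0.0044]
0.029030769497212387 59.12257298827171 [-1.3  0.4  3. ] [ 0.13  0.1  -0.29] 16.3583
```

Run:
```python
from rig import bot
from h import *
c=np.load("c1.npy")
for k in range(1,7):
    psi=107-93*k/6; bot.goto([*c,.078-.0032*k/6],ori(psi))
    print(psi,bot.read_width().round(4),bot.read_force().round(1),bot.read_ft_torque().round(2))
bot.wait(.3); print(bot.read_t())
bot.grip(.052)
c2=probe(bot,c,14,.0755); print(c2.round(4)); np.save("c2.npy",c2)
bot.servo_line([*c2,.0755],speed=.05); bot.servo_line([*c2,.2],speed=.2)
bot.grip(.06); o=.526,.333
bot.goto([.526,.333,.16],ori(169.6)); print(bot.read_t())
I=bot.snapshot("top")["img"][:,:,::-1];J=bot.snapshot("scene")["img"][:,:,::-1]
f=lambda I,x,y:cv2.resize(I[y:y+80,x:x+80],None,fx=5,fy=5,interpolation=cv2.INTER_CUBIC)
cv2.imwrite("pics/nut1.png",np.hstack([f(I,283,220),f(J,288,220)]))
```

```text
Traceback (most recent call last):
AttributeError: 'float' object has no attribute 'round'
```

Run:
```python
from rig import bot
from h import *
c=np.load("c1.npy")
for k in range(2,7):
    psi=107-93*k/6; bot.goto([*c,.078-.0032*k/6],ori(psi))
    print(psi,bot.read_width(),bot.read_force().round(1),bot.read_ft_torque().round(2))
bot.wait(.3); print(bot.read_t())
bot.grip(.052)
c2=probe(bot,c,14,.0755); print(c2.round(4)); np.save("c2.npy",c2)
bot.servo_line([*c2,.0755],speed=.05); bot.servo_line([*c2,.2],speed=.2)
bot.grip(.06)
bot.goto([.526,.333,.16],ori(169.6)); print(bot.read_t())
I=bot.snapshot("top")["img"][:,:,::-1];J=bot.snapshot("scene")["img"][:,:,::-1]
f=lambda I,x,y:cv2.resize(I[y:y+80,x:x+80],None,fx=5,fy=5,interpolation=cv2.INTER_CUBIC)
cv2.imwrite("pics/nut1.png",np.hstack([f(I,283,220),f(J,288,220)]))
```

```text
76.0 0.028623610011520938 [-3.1  0.1  6.3] [ 0.04  0.44 -0.26]
60.5 0.02905631301167338 [-3.4  1.1  7.2] [ 0.26  0.58 -0.31]
45.0 0.029338965522633865 [-4.8  2.4  8.8] [ 0.46  0.74 -0.3 ]
29.5 0.028864668157356683 [-4.4  4.7  9.2] [ 0.74  0.85 -0.26]
14.0 0.028960143578040703 [-4.7  6.1  9.3] [ 1.13  0.87 -0.26]
18.8583
probe True 0.0094
probe True -0.0123
[0.5131 0.0058]
24.3
```

View pics/nut1.png

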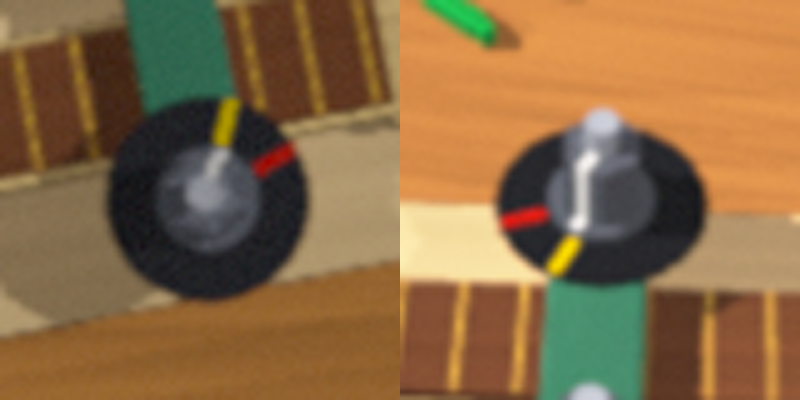

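The pointer (top crop 215,155) stands at the yellow line (228,122). Now fit the wrench pose with its known height and grasp it.

Run:
```python
from rig import bot
from h import *
T=lambda x,y:np.array([150+x/5,195+y/5])
pts=[((-.165,0,.05),T(95,468)),((.023,.0225,.05),T(121,37)),((.023,-.0225,.05),T(228,56))]
def f(v):
    c,s=np.cos(v[2]),np.sin(v[2])
    return np.concatenate([proj("top",np.array([v[0]+c*m[0]-s*m[1],v[1]+s*m[0]+c*m[1],m[2]]))[0]-p for m,p in pts])
r=least_squares(f,[.61,.32,-.18]);x,y,a=r.x;print(r.x.round(4),r.fun.round(1))
x+=.001; A=np.degrees(a); d=np.array([np.cos(a),np.sin(a)]); m=np.array([x,y])-.095*d; print("mid",m.round(4),A)
psi=180+A; bot.servo_line([*m,.16],ori(psi)); print(bot.servo_line([*m,.027],max_force=8,speed=.12),bot.read_ee_pos().round(4))
bot.grip(0,100); print("w",bot.read_width(),bot.read_grasp_force(),bot.read_force().round(1))
g=bot.read_ee_pos(); np.save("g.npy",[*g,psi])
bot.servo_line([*m,.12],speed=.15); print(bot.read_force().round(1),bot.read_width(),bot.read_t())
I=bot.snapshot("top")["img"][:,:,::-1];J=bot.snapshot("scene")["img"][:,:,::-1]
F=lambda I,x,y:cv2.resize(I[y:y+130,x:x+100],None,fx=4,fy=4,interpolation=cv2.INTER_CUBIC)
cv2.imwrite("pics/w1.png",np.hstack([F(I,130,190),F(J,440,240)]))
```

```text
[ 0.6169  0.3124 -0.1817] [-0.1  0.2  0.8  0.2 -0.7 -0.4]
mid [0.5245 0.3296] -10.411822591212063
False [0.525  0.3299 0.0278]
w 0.01606389411594759 97.86003470420837 [-1.   0.5  6.4]
[-0.4 -0.5 -3.1] 0.015738921443394106 27.15
```

View pics/w1.png

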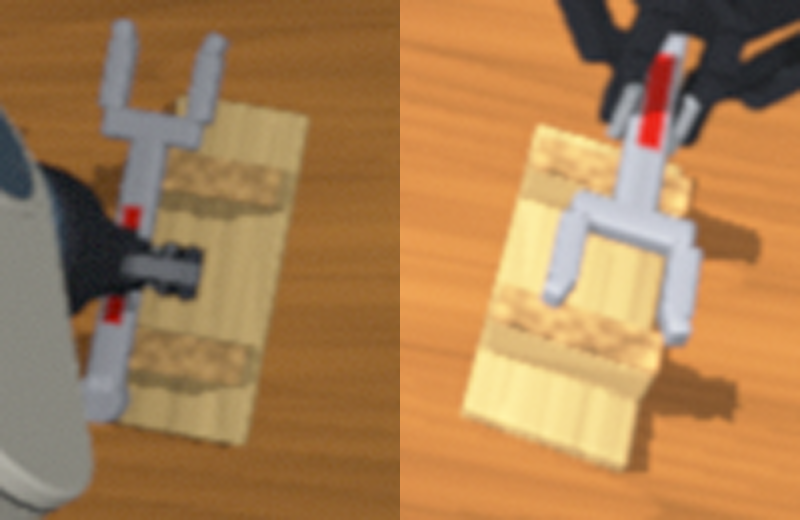

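The wrench is gripped at mid-handle and level in both views. Now fit it to the nut from the robot side.

Run:
```python
from rig import bot
from h import *
N=np.load("c2.npy"); a=np.radians(14); d=np.array([np.cos(a),np.sin(a)]); z=.066
P=lambda s:N-(.095+s)*d
bot.servo_line([.50,.29,.16],speed=.25)
bot.goto([*P(.055),.16],ori(194)); bot.servo_line([*P(.055),z],speed=.15)
f0=bot.read_force(); print(f0.round(1))
r=bot.servo_line([*P(-.004),z],speed=.05,max_force=8)
p=bot.read_ee_pos(); s=(N-p[:2])@d-.095; lat=(p[:2]-N)@[-d[1],d[0]]
print(r,"s",s.round(4),lat.round(4),p.round(4),bot.read_force().round(1),bot.read_ft_torque().round(2),bot.read_width(),bot.read_t())
I=bot.snapshot("top")["img"][:,:,::-1];J=bot.snapshot("scene")["img"][:,:,::-1]
F=lambda I,x,y:cv2.resize(I[y:y+100,x:x+100],None,fx=4,fy=4,interpolation=cv2.INTER_CUBIC)
cv2.imwrite("pics/w2.png",np.hstack([F(I,273,215),F(J,278,200)]))
```

```text
[-0.1  0.4 -4. ]
True s -0.001 0.0006 [ 0.4217 -0.0163  0.0652] [-0.4 -0.1 -3.6] [-0.04  0.09  0.02] 0.015737382753921326 30.8667
```

View pics/w2.png

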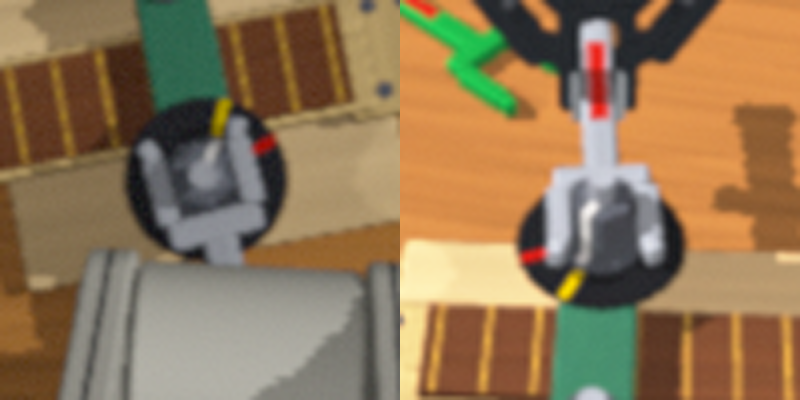

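The jaw is on the nut (top crop 205,175), with the nut between the prongs and the pointer still at yellow. Now turn clockwise along the arc, allowing for about 12° of jaw slack.

```bash
cat > turn.py <<'E'
from rig import bot
from h import *
N=np.load("c2.npy")
def arc(a0,a1,s=.0015,z=.0655,step=6):
    for A in np.linspace(a0,a1,max(2,int(abs(a1-a0)/step)+2))[1:]:
        a=np.radians(A); bot.goto([*(N-(.095+s)*np.array([np.cos(a),np.sin(a)])),z],ori(180+A))
        print(round(A,1),bot.read_force().round(1),bot.read_ft_torque()[2].round(2))
def pic(n):
    I=bot.snapshot("top")["img"][:,:,::-1];J=bot.snapshot("scene")["img"][:,:,::-1]
    F=lambda I,x,y:cv2.resize(I[y:y+80,x:x+80],None,fx=5,fy=5,interpolation=cv2.INTER_CUBIC)
    cv2.imwrite(n,np.hstack([F(I,283,220),F(J,288,210)]))
E
python3 - <<'E'
from turn import *
a=np.radians(14); bot.servo_line([*(N-.0965*np.array([np.cos(a),np.sin(a)])),.0655],speed=.03)
print(bot.read_force().round(1)); arc(14,-42); bot.wait(.3); print(bot.read_ee_pos().round(4),bot.read_width(),bot.read_t()); pic("pics/n2.png")
E
```

```text
[ 0.2 -0.5 -3.5]
8.4 [ 0.4 -0.1 -2.5] 0.0
2.8 [-0.5 -0.8 -2.1] -0.11
-2.8 [ 0.1 -3.  -2.4] -0.27
-8.4 [ 1.3 -3.2 -3.8] -0.23
-14.0 [ 1.2 -2.7 -3.6] -0.18
-19.6 [ 0.8 -3.8 -3.9] -0.24
-25.2 [ 1.1 -2.8 -4.7] -0.22
-30.8 [ 1.3 -4.1 -4.9] -0.23
-36.4 [ 1.1 -3.1 -4.5] -0.14
-42.0 [ 0.7 -2.4 -4.9] -0.23
[0.4411 0.0702 0.0655] 0.015624615387079344 34.0167
```

View pics/n2.png

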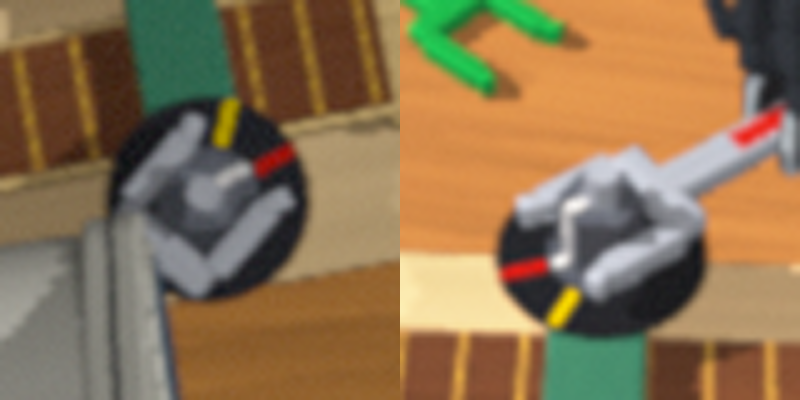

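The pointer (top crop 245,168) is about 4° short of the red line. I'll turn 4° more, back off within the slack, pull out, and lay the wrench back.

Run:
```python
from turn import *
arc(-42,-46); bot.wait(.4); arc(-46,-39,step=4)
a=np.radians(-39); d=np.array([np.cos(a),np.sin(a)])
q=N-.155*d; bot.servo_line([*q,.0655],speed=.08); print(bot.read_force().round(1)); bot.servo_line([*q,.16],speed=.2)
g=np.load("g.npy"); bot.goto([g[0],g[1],.12],ori(g[3])); bot.wait(.2); f=bot.read_force()
print(bot.read_t()); bot.servo_line([g[0],g[1],.045],speed=.12)
r=bot.servo_line([g[0],g[1],g[2]-.001],speed=.02,max_force=6); print(r,bot.read_ee_pos().round(4),g,bot.read_force().round(1))
bot.grip(.05); bot.servo_line([g[0],g[1],.2],speed=.15); bot.goto([.35,.15,.35],ori(170)) ; bot.wait(.3)
print(bot.read_t())
I=bot.snapshot("top")["img"][:,:,::-1];J=bot.snapshot("scene")["img"][:,:,::-1]
F=lambda I,x,y,w,h,k:cv2.resize(I[y:y+h,x:x+w],None,fx=k,fy=k,interpolation=cv2.INTER_CUBIC)
cv2.imwrite("pics/end.png",np.hstack([np.vstack([F(I,283,220,80,60,5),F(J,288,220,80,60,5)]),np.hstack([F(I,145,190,66,200,3),F(J,452,220,67,200,3)])[:,:399]]))
```

```text
-46.0 [-0.9 -2.6 -4.5] -0.15
-42.5 [-1.4 -0.7 -4.8] -0.05
-39.0 [-2.2 -0.6 -3.2] -0.22
[ 0.1  0.5 -2.9]
38.0083
True [0.525  0.3301 0.0281] [5.25165127e-01 3.30202426e-01 2.80918592e-02 1.69588177e+02] [-0.4  0.3  5.2]
42.7167
```

View pics/end.png

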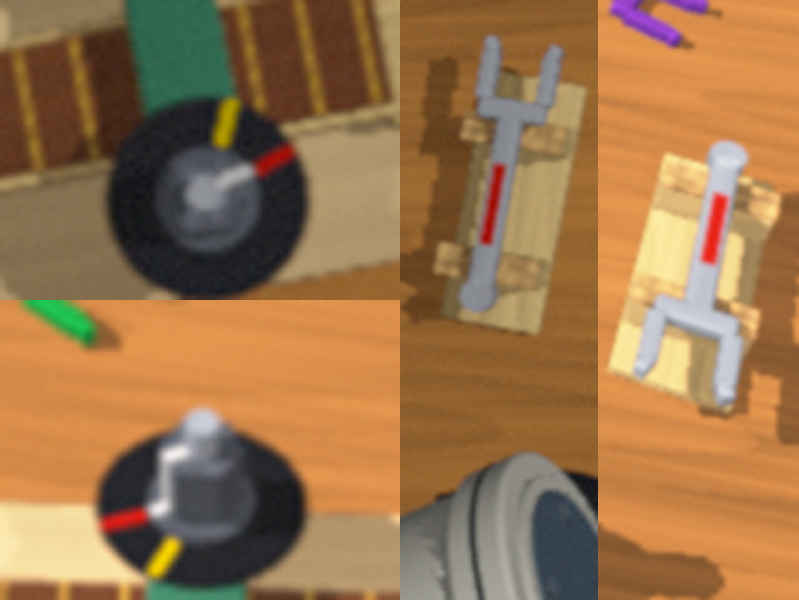

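The pointer (235,175) lines up with the red line (274,159), and the wrench lies flat across both supports as it did at the start.

```bash
python3 -c "
from rig import bot
print(bot.finish_job())"
```

```text
the job is handed in; nothing more can be done
None
```

I handed the job in after about 43 s of the 72 s: the last pictures show the nut pointer at the red line and the wrench lying flat across both supports of its rest. I did not re-check the glue bottle and plane by picture, though the arm never worked near them, and no verdict came back.

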